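Set out the jeweller's bench from the stack

TASK

Set the jeweller's bench out for the day: take the stack apart and put each piece where it is used - the borax cone upright in the well of the flux dish, the charcoal block lying flat inside its sheet-steel tray, the honeycomb soldering board flat in the middle of the turntable, and the steel bench block centred on its rubber pad, its long side squarely along the pad's. Set every piece down gently, never letting it drop, and leave the stone jar and the wooden ring post standing where they are.

Things in the scene. Friction and masses are not known exactly. Their poses are not given: they have to be found in the camera images.
- borax_cone: Borax cone, a white block 52 mm tall: straight round foot 34 mm in diameter up to 34 mm height, then tapering to a 20 mm flat top. Loose, about 60 g, at first standing on top of the stack. Origin: centre of its underside, z up.
- charcoal_block: Black charcoal soldering block, 68 (x) x 44 (y) x 25 (z) mm, loose, about 50 g; at first it lies on the honeycomb board and carries the borax cone. Origin: centre of its underside.
- honeycomb_board: Honeycomb soldering board, pale ceramic plate with many small holes, 90 (x) x 54 (y) x 13 (z) mm, loose, about 90 g; at first it lies on the steel bench block and carries the charcoal block. Origin: centre of its underside.
- bench_block: Plain steel bench block, 110 (x) x 64 (y) x 13 (z) mm, loose, about 0.72 kg; the bottom of the stack, lying on the bench. Each piece of the stack is smaller than the one below, and all lie with their long sides nearly parallel, within about 0.13 rad of the one below. Origin: centre of its underside.
- flux_dish: Round white ceramic flux dish, fixed: about 88 mm across, 18 mm high, with a flat round well about 70 mm across whose floor is 6 mm above the bench. Origin: centre of its underside on the bench.
- charcoal_tray: Tray for the charcoal block, sheet steel, fixed: outside 86 (x) x 62 (y) mm, upright rim 10 mm high and 2 mm thick, inner floor 82 x 58 mm at 2 mm above the bench; a small wire loop sticks out 35 mm from its +x end, no higher than 12 mm. Origin: centre of its underside on the bench.
- turntable: Soldering turntable: a round flat disc 150 mm in diameter with a grey top, 45.7 mm above the bench, on a smaller grey foot. The foot is fixed; the disc turns about its upright axis with slight friction. Origin: on that axis, at bench height.
- rubber_pad: Black rubber pad for the bench block, fixed: 130 (x) x 90 (y) mm, flat top 22 mm above the bench. Origin: centre of its underside on the bench.
- stone_jar: Bystander: clear jar of green stones with a red lid, 39 mm in diameter, 57 mm tall, loose, standing on the bench. Origin: centre of its underside. Leave it alone.
- ring_post: Bystander: slim dark wooden post with a gold ring on it, round foot 42 mm in diameter, 60 mm tall, loose, standing on the bench. Origin: centre of its underside. Leave it alone.

How it is judged:
By the outcome, as a careful person would: the job done as asked, in the order asked, and still so for the second after the job is handed in, with the robot touching nothing.
It also fails if it takes over 125 s, if anything falls off the work surface, if the arm or the gripper's body presses on something with over 40 N, if the wrist force passes 120 N, or if a joint passes its speed limit or range.

ROBOT

A 6-joint arm with a two-finger parallel gripper is mounted at the origin on the work surface. World frame = base frame: x ahead of the robot, y to its left, z up, the work surface at z = 0. Lengths are in m, angles in rad, forces in N, time in s.
With the tool pointing down it reaches from about 0.4 to 0.825 m from the base axis. Payload 7 kg.
Tool frame: the origin (TCP) lies at the very end of the fingers, on their centre line; the grasp point (between the pads) lies arm.hold_point_z behind it (arm.hold_point_z is the distance from the TCP to the grasp point, in m); z points along the fingers, y is the line along which they close (so a half turn about z gives the same grasp; the last joint's range is limited). The gripper opens to 88 mm and grips with 3 to 60 N. Pads are 19 mm wide; open, the fingers measure 130 mm over their backs; the gripper's body (78 mm by 193 mm) begins 47 mm behind the grasp point.
Start: joints at [1.576, 0.359, 0.012, 0, -1.224, -0.288], TCP at [0.188, 0.648, 0.227] pointing down, gripper open.
Joint ranges: [-3.07, 3.07], [-1.43, 2.12], [-1.02, 1.25], [-3.03, 1.67], [-3.05, -0], [-3.03, 3.03]. Speed limits (rad/s): [2.39, 2.39, 3.01, 3.14, 3.14, 3.14].

INTERFACE

Orientations are given as [roll, pitch, yaw] about the fixed x, y, z axes, in that order (R = Rz(yaw) Ry(pitch) Rx(roll)).
In Python, from station import arm gives the robot as it stands.
- The arm moves only by the tool creep_tool, called after "Emit:" as name(argument=value, ...), one argument or row to a line, values as JSON. Schema: {"type":"object","properties":{"ticks":{"type":"object","properties":{"jaw":{"type":"array","items":{"type":"number"},"minItems":1,"maxItems":20},"dx":{"type":"array","items":{"type":"number"},"minItems":1,"maxItems":20},"dy":{"type":"array","items":{"type":"number"},"minItems":1,"maxItems":20},"dz":{"type":"array","items":{"type":"number"},"minItems":1,"maxItems":20},"rz":{"type":"array","items":{"type":"number"},"minItems":1,"maxItems":20}},"additionalProperties":false,"required":["jaw","dx","dy","dz","rz"]},"squeeze":{"type":"number"},"only":{"type":"string"},"quiet":{"type":"boolean"},"lines":{"type":"string"}},"required":["ticks"],"additionalProperties":false}. ticks is an object with one list for each field, all of the same length, 1 to 20, a row being the entries at one place: jaw (the finger opening in m), dx, dy, dz (the shift in m), rz (a turn about the tool's z in rad); each row is the pose to reach, as a shift and turn from the pose commanded when the call began, along the tool's axes at that moment; what a row does not reach only later rows make up. A row lasts 1/12 s, in which the tool goes at most 0.0417 m and 0.125 rad, less where a joint would pass 70% of its speed; a pose out of reach is approached as far as the arm can. The fingers move at their own pace and stop on an object; squeeze is the grip in N (left out, the last holds). Time passes only in rows, so rows that do not move let the fingers close. The tool returns the time, the measured TCP pose, the force, the opening and the grip force at its end. only (a regular expression) keeps the lines of the reply that match it, lines (a string "A,B") keeps lines A to B, and quiet returns only ok. Input that does not fit is refused with a message, and nothing moves.
- arm.get_state(): the state, without advancing time (a new reading comes with each control period).
- arm.grab_frame(name): name is "side" or "top" or "wrist"; returns the picture (384x512x3 uint8, red, green, blue); there is no depth.
- arm.camera_params(name): a dict with "fx", "fy", "cx", "cy" (pixels), "D" ([k1, k2, p1, p2, k3] as OpenCV has them; the pictures are not rectified), "T" (4x4, takes a point from camera to world coordinates); the wrist camera has in their place "hand_eye" (4x4, takes a point from camera to tool coordinates, whose origin is the TCP and whose axes are the flange's). Camera axes: x right, y down, z forward; pixel columns grow to the right and rows downward; lengths in m; the calibration is good to about 2 mm. A picture is of the moment at which its call begins: read the wrist's pose just before it. camera_params takes no time and is no camera call.
- arm.job_done(): hands the job in; it is judged then, once.
The state is a dict: "t": time; "q": joint angles; "qd": joint speeds; "joint_efforts": joint torques, N m; "eef_pos": TCP position; "ee_rot": TCP orientation; "force": force on the tool from outside, world axes, zero at the start; "moment": the same for the moment, N m; "width": finger opening in m; "gripper_force": force on a finger pad.
Only numpy, scipy, OpenCV 4.12 (cv2) and the standard library are available. Lean on these libraries where they do the work, as an engineer would, in place of code of your own. Each camera call takes 0.05 s, during which the arm holds its last target. There are 200 camera calls.

## Working session

There is one attempt and no reset: what is moved stays moved. The work goes in short steps, Python scripts to look and compute and a tool call to move; the robot and the scene stay as the last step left them, time stands still between calls to the robot, and variables do not carry over. Pictures are saved under pics/ and viewed, at most 14 in all, crops included, and the job is handed in when it is done.

```bash
mkdir -p pics; ls
```

Run:
```python
from station import arm
import cv2, numpy as np
print(arm.hold_point_z)
s=arm.get_state();print(s)
ims=[]
for n in ["side","top","wrist"]:
    p=arm.camera_params(n);print(n,{k:np.round(v,4).tolist() for k,v in p.items()})
    im=arm.grab_frame(n);cv2.imwrite(f"pics/{n}0.png",im[:,:,::-1])
```

```text
pics
0.0188
{'t': 0.0, 'q': array([ 1.57613588e+00,  3.59388147e-01,  1.10772477e-02, -3.47561613e-04,
       -1.22410700e+00, -2.88069172e-01]), 'qd': array([ 0.00013432, -0.00207599, -0.00071309,  0.00076251,  0.00037277,
       -0.00034609]), 'joint_efforts': array([ 2.82479086e-04, -5.82724750e+01,  2.93055439e+01,  6.99741125e+00,
        6.92023285e-03, -1.56121405e-04]), 'eef_pos': array([0.18822056, 0.6477232 , 0.22563035]), 'ee_rot': array([ 3.13994507e+00, -1.47467120e-04, -2.82847855e-01]), 'force': array([-0.43363007,  1.03757364, -0.05449344]), 'moment': array([ 0.00902823, -0.00495632, -0.03246554]), 'gripper_force': 0.0, 'width': 0.08767270775070478}
side {'fx': 363.7348, 'fy': 363.7348, 'cx': 256.258, 'cy': 187.2713, 'D': [-0.0937, 0.0, 0.0, 0.0, 0.0], 'T': [[0.9916, -0.0663, 0.1114, 0.4596], [-0.1292, -0.5797, 0.8045, -0.6548], [0.0112, -0.8121, -0.5833, 0.5152], [0.0, 0.0, 0.0, 1.0]]}
top {'fx': 437.5524, 'fy': 437.5524, 'cx': 266.1284, 'cy': 191.0997, 'D': [-0.1425, 0.0, 0.0, 0.0, 0.0], 'T': [[-0.013, -0.995, 0.0991, 0.4776], [-0.9999, 0.0123, -0.008, 0.0001], [0.0068, -0.0992, -0.995, 0.9835], [0.0, 0.0, 0.0, 1.0]]}
wrist {'fx': 277.6686, 'fy': 277.6686, 'cx': 259.7167, 'cy': 188.686, 'D': [-0.0256, 0.0, 0.0, 0.0, 0.0], 'hand_eye': [[0.0008, -0.9669, -0.2553, 0.0684], [1.0, 0.0007, 0.0005, 0.0003], [-0.0003, -0.2553, 0.9669, -0.1578], [0.0, 0.0, 0.0, 1.0]]}
```

View pics/top0.png

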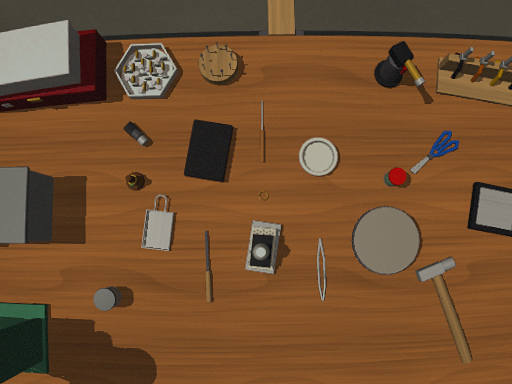

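View pics/side0.png

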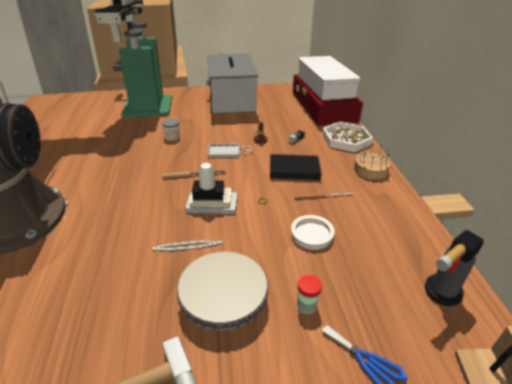

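View pics/wrist0.png

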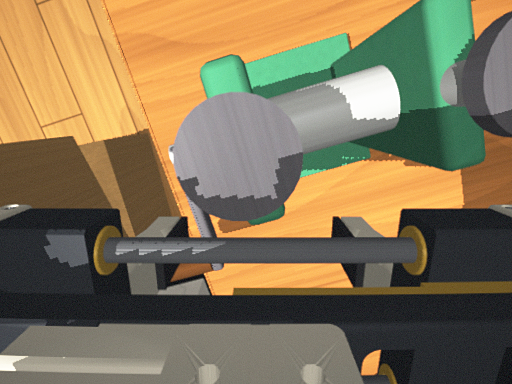

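The top view shows the stack at (264,247), dish (319,157), tray (158,228) with its loop upward, pad (209,151), turntable (386,240), jar (397,177) and post (135,181). The side view shows the same pieces: cone on the stack at (207,180), and a tall green press at (145,75). In the wrist view the press head is right beside the gripper, on the way to the stack.

Create vis.py:
```python
import cv2, numpy as np
from station import arm
from scipy.spatial.transform import Rotation as R
def cam(name, st=None):
    p=arm.camera_params(name)
    K=np.array([[p['fx'],0,p['cx']],[0,p['fy'],p['cy']],[0,0,1]]);D=np.array(p['D'],float)
    if name=='wrist':
        T=np.eye(4);T[:3,:3]=R.from_euler('xyz',st['ee_rot']).as_matrix();T[:3,3]=st['eef_pos'];T=T@p['hand_eye']
    else: T=np.array(p['T'])
    return K,D,T
def rays(c,px):
    K,D,T=c;u=cv2.undistortPoints(np.float64(px).reshape(-1,1,2),K,D).reshape(-1,2)
    return T[:3,3],np.c_[u,np.ones(len(u))]@T[:3,:3].T
def plane(c,px,z):
    o,d=rays(c,px);return o+d*((z-o[2])/d[:,2])[:,None]
def tri(c1,p1,c2,p2):
    o1,d1=rays(c1,[p1]);o2,d2=rays(c2,[p2]);d1=d1[0];d2=d2[0]
    s=np.linalg.lstsq(np.c_[d1,-d2],o2-o1,rcond=None)[0]
    a=o1+s[0]*d1;b=o2+s[1]*d2;return (a+b)/2,np.linalg.norm(a-b)
def grab(name,tag=None):
    s=arm.get_state();im=arm.grab_frame(name)
    if tag: cv2.imwrite(f'pics/{tag}.png',im[:,:,::-1])
    return im,cam(name,s),s
def blob(mask,seed):
    n,l,st,ce=cv2.connectedComponentsWithStats(mask.astype(np.uint8))
    k=l[seed[1],seed[0]]
    if k==0: k=1+np.argmin(((ce[1:]-seed)**2).sum(1))
    return (l==k).astype(np.uint8)
def contour(m):
    return max(cv2.findContours(m,cv2.RETR_EXTERNAL,cv2.CHAIN_APPROX_NONE)[0],key=cv2.contourArea).reshape(-1,2).astype(float)
def rect(c,cont,z):
    w=plane(c,cont,z)[:,:2].astype(np.float32)
    (x,y),(a,b),ang=cv2.minAreaRect(w*1000); ang=np.deg2rad(ang)
    if a<b: a,b,ang=b,a,ang+np.pi/2
    return np.array([x,y])/1000,(a,b),(ang+np.pi/2)%np.pi-np.pi/2
```

Run:
```python
from vis import *
np.set_printoptions(precision=4,suppress=True)
t=cv2.imread('pics/top0.png')[:,:,::-1];s=cv2.imread('pics/side0.png')[:,:,::-1]
T=cam('top');S=cam('side')
def hsv(i): return cv2.cvtColor(np.ascontiguousarray(i),cv2.COLOR_RGB2HSV)
ht,hs=hsv(t),hsv(s)
def rep(n,im,m,seed):
    b=blob(m,seed);c=contour(b);e=cv2.fitEllipse(c.astype(np.float32));print(n,b.sum(),'bbox',cv2.boundingRect(b),'ell',np.round(e[0],1),np.round(e[1],1));return c,e[0]
gt=(ht[...,1]<70); gs=(hs[...,1]<70)
tt,te=rep('turn',t,gt&(ht[...,2]>90),(386,240)); _,se=rep('turn s',s,gs&(hs[...,2]>130),(222,285))
print(tri(T,te,S,se)); print('tt rect',rect(T,tt,.0457))
d,de=rep('dish',t,gt&(ht[...,2]>110),(319,140));_,dse=rep('dish s',s,gs&(hs[...,2]>130),(296,235))
print(tri(T,de,S,dse),rect(T,d,.018))
p,pe=rep('pad',t,(ht[...,2]<60),(209,151));sp,_=rep('pad s',s,hs[...,2]<60,(295,165))
print('pad',rect(T,p,.022),rect(T,p,.01))
tr,_=rep('tray',t,gt&(ht[...,2]>90),(158,228));print('tray',rect(T,tr,.01))
print('stack px around', t[247,235:295].tolist()[::4])
for n,px in [('press base',(147,108)),('jar',(309,300))]: print(n,plane(S,[px],0))
o,dd=rays(S,[(100,0),(120,3),(165,40)]);b=plane(S,[(147,108)],0)[0]
for v in dd: k=(b[1]-o[1])/v[1];print(o+k*v)
big=np.vstack([np.hstack([cv2.resize(t[205:285,225:305],(400,400),interpolation=cv2.INTER_CUBIC),cv2.resize(s[150:230,170:250],(400,400),interpolation=cv2.INTER_CUBIC)])])
cv2.imwrite('pics/stack0.png',big[:,:,::-1])
```

```text
turn 3425 bbox (354, 207, 66, 67) ell [386.2 240. ] [64.1 66.2]
turn s 4967 bbox (177, 252, 91, 71) ell [222.  287.2] [69.2 89.3]
(array([ 0.4602, -0.2677,  0.0379]), np.float64(0.0026525068994659607))
tt rect (array([ 0.4614, -0.2663]), (143.24301147460938, 142.94558715820312), np.float64(0.7709531776448584))
dish 1111 bbox (299, 138, 39, 38) ell [317.9 156.3] [37.1 38.3]
dish s 1135 bbox (291, 215, 43, 34) ell [312.3 231.4] [32.7 42.2]
(array([ 0.651 , -0.1255,  0.0109]), np.float64(0.0023784972903819973)) (array([ 0.6506, -0.1252]), (86.02111053466797, 84.30935668945312), np.float64(1.5599364885017715))
pad 2320 bbox (184, 120, 50, 62) ell [208.5 150.5] [45.9 67.4]
pad s 1086 bbox (271, 156, 49, 24) ell [294.8 167.4] [24.7 58. ]
pad (array([0.6676, 0.1201]), (129.67666625976562, 91.92573547363281), np.float64(-0.17350268133173596)) (array([0.67  , 0.1216]), (131.2950439453125, 93.07303619384766), np.float64(-0.17350294764784469))
tray 1049 bbox (141, 194, 32, 57) ell [157.7 227.2] [27.8 58.4]
tray (array([0.5091, 0.235 ]), (123.20823669433594, 63.28469467163086), np.float64(-0.13050381500353403))
stack px around [[124, 78, 40], [126, 79, 38], [127, 80, 41], [121, 74, 36], [115, 112, 95], [114, 110, 98], [153, 152, 138], [96, 92, 82], [58, 56, 51], [25, 24, 23], [75, 75, 70], [73, 45, 21], [75, 50, 29], [71, 44, 23], [136, 83, 43]]
press base [[0.2372 0.5743 0.    ]]
jar [[ 0.605  -0.2828  0.    ]]
[0.1465 0.5743 0.3584]
[0.2048 0.5743 0.3469]
[0.3278 0.5743 0.2302]
```

View pics/stack0.png

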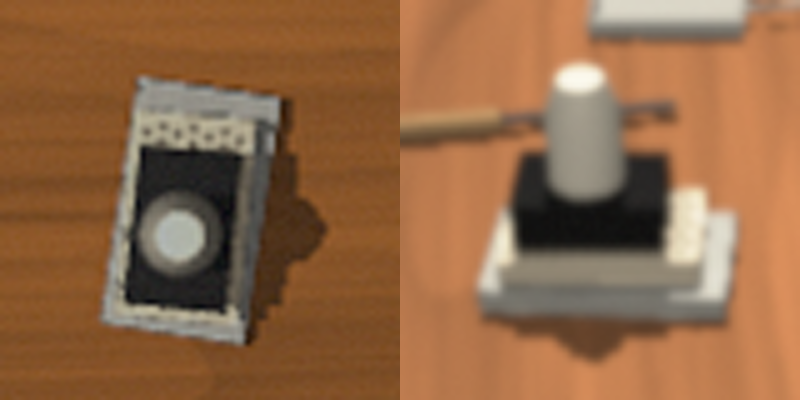

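The stack crop shows the cone top at top-view (261,252) and side-view (206,166). Its long sides run at about -0.12 rad. The press stands about 0.36 m high, so I lift first.

Emit:
creep_tool(
  ticks={"jaw": [0.087,0.087,0.087,0.087,0.087,0.087,0.087,0.087],"dx": [0,0,0,0,0,0,0,0],"dy": [0,0,0,0,0,0,0,0],"dz": [-0.25,-0.25,-0.25,-0.25,-0.25,-0.25,-0.25,-0.25],"rz": [0,0,0,0,0,0,0,0]},
  squeeze=20,
)

```text
t: 0.82
eef_pos: [0.1885, 0.6487, 0.4796]
ee_rot: [-3.136, 0.001, -0.283]
force: [0.0, 0.9, -1.2]
width: 0.0872
gripper_force: 0.0
```

Run:
```python
from vis import *
np.set_printoptions(precision=4,suppress=True)
T=cam('top');S=cam('side')
print('cone top',tri(T,(261.2,252),S,(206.2,165.6)))
im,c,s=grab('wrist','w1');print(s['eef_pos'],s['ee_rot'])
```

```text
cone top (array([0.4431, 0.0045, 0.1026]), np.float64(4.485622699136147e-05))
[0.1885 0.6487 0.4796] [-3.1363  0.0012 -0.2829]
```

View pics/w1.png

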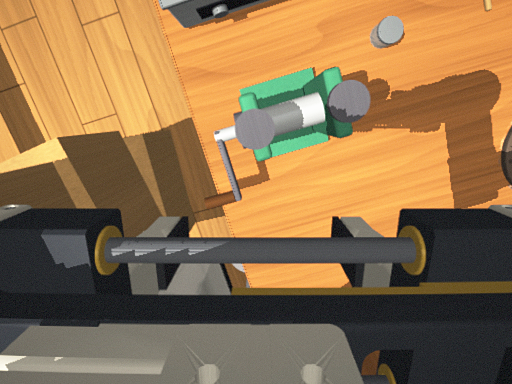

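Press head now at (255,128), smaller. From the scale change its top is about 0.27 m, well below the gripper. Cone top triangulates to z=0.1026 (expected 0.103). Going above the stack.

Emit:
creep_tool(
  ticks={"jaw": [0.087,0.087,0.087,0.087,0.087,0.087,0.087,0.087,0.087,0.087,0.087,0.087,0.087,0.087,0.087,0.087,0.087,0.087,0.087,0.087],"dx": [0.424,0.424,0.424,0.424,0.424,0.424,0.424,0.424,0.424,0.424,0.424,0.424,0.424,0.424,0.424,0.424,0.424,0.424,0.424,0.424],"dy": [0.5475,0.5475,0.5475,0.5475,0.5475,0.5475,0.5475,0.5475,0.5475,0.5475,0.5475,0.5475,0.5475,0.5475,0.5475,0.5475,0.5475,0.5475,0.5475,0.5475],"dz": [0,0,0,0,0,0,0,0,0,0,0,0,0.25,0.25,0.25,0.25,0.25,0.25,0.25,0.25],"rz": [-0.16,-0.16,-0.16,-0.16,-0.16,-0.16,-0.16,-0.16,-0.16,-0.16,-0.16,-0.16,-0.16,-0.16,-0.16,-0.16,-0.16,-0.16,-0.16,-0.16]},
)

```text
t: 2.53
eef_pos: [0.4401, 0.0013, 0.2217]
ee_rot: [3.139, 0.006, -0.124]
force: [-1.1, 0.4, -0.9]
width: 0.0869
gripper_force: 0.0
```

Run:
```python
from station import arm
print(arm.get_state()['q'].round(3))
```

```text
[ 4.530e-01 -3.200e-02 -4.790e-01 -1.000e-03 -1.131e+00  9.940e-01]
```

Emit:
creep_tool(
  ticks={"jaw": [0.087,0.087,0.087,0.087,0.087,0.087],"dx": [0,0,0,0,0,0],"dy": [0,0,0,0,0,0],"dz": [0.05,0.05,0.05,0.05,0.05,0.05],"rz": [0,0,0,0,0,0]},
)

```text
t: 3.03
eef_pos: [0.4438, 0.0049, 0.1784]
ee_rot: [-3.14, -0.003, -0.122]
force: [-0.3, -0.3, -0.0]
width: 0.0871
gripper_force: 0.0
```

Emit:
creep_tool(
  ticks={"jaw": [0.087,0.087,0.087,0.087,0.087,0.087,0.03,0.03,0.03,0.03,0.03,0.03,0.03,0.03,0.03],"dx": [0,0,0,0,0,0,0,0,0,0,0,0,0,0,0],"dy": [0,0,0,0,0,0,0,0,0,0,0,0,0,0,0],"dz": [0.04,0.08,0.1,0.111,0.111,0.111,0.111,0.111,0.111,0.111,0.111,0.111,0.111,0.111,0.111],"rz": [0,0,0,0,0,0,0,0,0,0,0,0,0,0,0]},
  squeeze=15,
)

```text
t: 4.28
eef_pos: [0.4428, 0.0041, 0.0656]
ee_rot: [-3.142, 0.0, -0.123]
force: [-0.4, 0.9, 0.4]
width: 0.0334
gripper_force: 15.4
```

Emit:
creep_tool(
  ticks={"jaw": [0.03,0.03,0.03,0.03,0.03,0.03,0.03,0.03,0.03,0.03,0.03,0.03,0.03,0.03,0.03,0.03,0.03,0.03],"dx": [0,0,0,0.03,0.06,0.09,0.12,0.15,0.18,0.21,0.2223,0.2223,0.2223,0.2223,0.2223,0.2223,0.2223,0.2223],"dy": [0,0,0,0.014,0.028,0.042,0.056,0.07,0.083,0.097,0.1029,0.1029,0.1029,0.1029,0.1029,0.1029,0.1029,0.1029],"dz": [-0.02,-0.05,-0.06,-0.06,-0.06,-0.06,-0.06,-0.06,-0.06,-0.06,-0.06,-0.06,-0.03,0,0.015,0.025,0.025,0.025],"rz": [0,0,0,0,0,0,0,0,0,0,0,0,0,0,0,0,0,0]},
)

```text
t: 5.78
eef_pos: [0.6507, -0.1251, 0.0407]
ee_rot: [3.141, 0.0, -0.122]
force: [-0.6, 0.4, 0.5]
width: 0.0335
gripper_force: 15.0
```

Run:
```python
from vis import *
np.set_printoptions(precision=4,suppress=True)
t,T,_=grab('top','t2');s,S,_=grab('side','s2')
cv2.imwrite('pics/c2.png',np.hstack([cv2.resize(t[130:290,220:400],(450,400)),cv2.resize(s[150:260,170:340],(350,226)) if 0 else cv2.resize(s[150:270,225:330],(350,400))])[:,:,::-1])
```

```text
(no output)
```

View pics/c2.png

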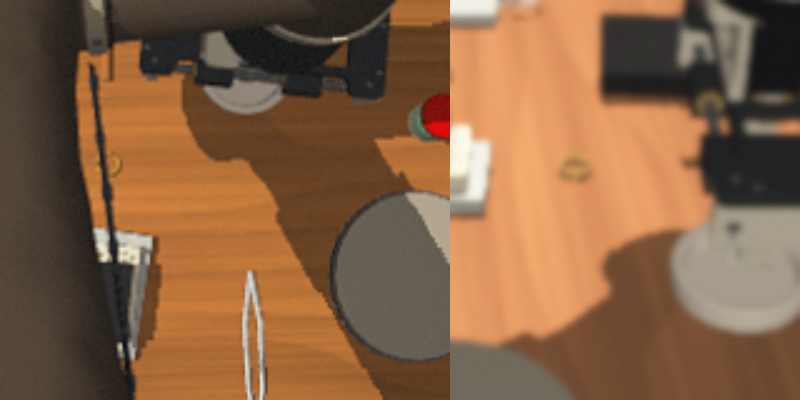

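The cone hangs over the middle of the dish (245,90 in the crop). Lowering gently.

Emit:
creep_tool(
  ticks={"jaw": [0.03,0.03,0.03,0.03,0.03,0.03,0.03,0.03,0.03],"dx": [0,0,0,0,0,0,0,0,0],"dy": [0,0,0,0,0,0,0,0,0],"dz": [0.006,0.011,0.015,0.017,0.018,0.019,0.0195,0.0195,0.0195],"rz": [0,0,0,0,0,0,0,0,0]},
)

```text
t: 6.63
eef_pos: [0.6509, -0.1252, 0.0212]
ee_rot: [3.142, -0.0, -0.123]
force: [-0.1, -0.1, -0.4]
width: 0.0336
gripper_force: 15.0
```

Emit:
creep_tool(
  ticks={"jaw": [0.03,0.03,0.03],"dx": [0,0,0],"dy": [0,0,0],"dz": [0.0005,0.001,0.001],"rz": [0,0,0]},
)

```text
t: 6.88
eef_pos: [0.651, -0.1253, 0.0206]
ee_rot: [3.142, -0.001, -0.123]
force: [-1.0, 0.6, 3.0]
width: 0.0335
gripper_force: 15.0
```

Emit:
creep_tool(
  ticks={"jaw": [0.03,0.03,0.03],"dx": [0,0,0],"dy": [0,0,0],"dz": [0.0005,0.001,0.001],"rz": [0,0,0]},
)

```text
t: 7.13
eef_pos: [0.651, -0.1253, 0.0205]
ee_rot: [3.141, -0.001, -0.122]
force: [-3.8, 0.7, 11.0]
width: 0.0334
gripper_force: 15.0
```

Emit:
creep_tool(
  ticks={"jaw": [0.03,0.03,0.05,0.06,0.065,0.065,0.065,0.065,0.087,0.087,0.087,0.087,0.087,0.087,0.087,0.087,0.087,0.087,0.087],"dx": [0,0,0,0,0,0,0,0,0,-0.04,-0.08,-0.12,-0.16,-0.2,-0.24,-0.266,-0.266,-0.266,-0.266],"dy": [0,0,0,0,0,0,0,0,0,-0.016,-0.03,-0.046,-0.062,-0.078,-0.093,-0.103,-0.103,-0.103,-0.103],"dz": [-0.001,-0.001,-0.001,-0.001,-0.001,-0.001,-0.02,-0.06,-0.1,-0.13,-0.16,-0.19,-0.21,-0.23,-0.23,-0.23,-0.23,-0.23,-0.23],"rz": [0,0,0,0,0,0,0,0,0,0,0,0,0,0,0,0,0,0,0]},
)

```text
t: 8.72
eef_pos: [0.3988, 0.0102, 0.25]
ee_rot: [-3.14, -0.003, -0.12]
force: [1.0, -0.4, -0.8]
width: 0.0866
gripper_force: 0.0
```

Run:
```python
from vis import *
w,W,s=grab('wrist','w3');t,T,_=grab('top','t3');d,S,_=grab('side','s3')
print(s['eef_pos'],s['ee_rot'],s['q'].round(2))
cv2.imwrite('pics/c3.png',np.vstack([np.hstack([cv2.resize(w[:220],(512,220)),cv2.resize(t[130:190,290:350],(220,220))]),np.hstack([cv2.resize(d[150:270,170:340],(408,288)),np.zeros((288,324,3),np.uint8)])])[:,:,::-1])
```

```text
[0.39877669 0.0102498  0.2500099 ] [-3.13966107e+00 -2.51589183e-03 -1.20040984e-01] [ 0.53 -0.14 -0.51 -0.   -1.2   0.92]
```

View pics/c3.png

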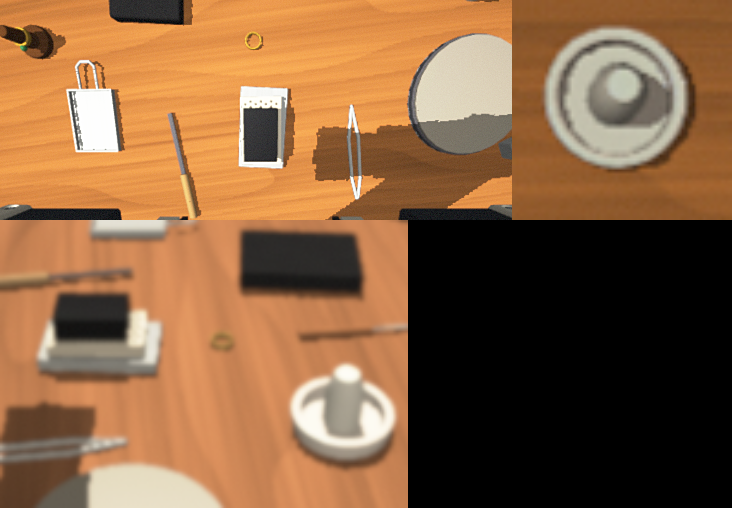

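Cone upright in the dish's well (crop 617,90). The wrist view shows the charcoal at (261,135) on the board and block at (263,128), the tray at (93,120), loop up.

Run:
```python
from vis import *
np.set_printoptions(precision=4,suppress=True)
w=cv2.imread('pics/w3.png')[:,:,::-1];t=cv2.imread('pics/t3.png')[:,:,::-1]
st=dict(eef_pos=np.array([0.39877669,0.0102498,0.2500099]),ee_rot=np.array([-3.13966107,-2.51589183e-03,-1.20040984e-01]))
W=cam('wrist',st);T=cam('top')
hw=cv2.cvtColor(np.ascontiguousarray(w),cv2.COLOR_RGB2HSV);ht=cv2.cvtColor(np.ascontiguousarray(t),cv2.COLOR_RGB2HSV)
def box(m,seed): 
    c=contour(blob(m,seed));return c,cv2.minAreaRect(c.astype(np.float32))[0]
a,ac=box(hw[...,2]<50,(261,135)); b,bc=box(ht[...,2]<50,(262,250))
print('char',ac,bc,tri(W,ac,T,bc),'\n W',rect(W,a,.051),'\n T',rect(T,b,.051))
a,ac=box((hw[...,1]<60)&(hw[...,2]>140)|((hw[...,2]<60)),(245,100)); b,bc=box((ht[...,1]<70),(262,225))
for z in(.013,.026):print('block',z,rect(W,a,z),rect(T,b,z))
cv2.imwrite('pics/m.png',0*w)
a,ac=box((hw[...,1]<60)&(hw[...,2]>140),(93,120))
m=blob((hw[...,1]<60)&(hw[...,2]>140),(93,120));m=cv2.morphologyEx(m,cv2.MORPH_OPEN,np.ones((13,13)));a=contour(m);ac=cv2.minAreaRect(a.astype(np.float32))[0]
mt=blob((ht[...,1]<70)&(ht[...,2]>90),(158,228));mt=cv2.morphologyEx(mt,cv2.MORPH_OPEN,np.ones((9,9)));b=contour(mt);bc=cv2.minAreaRect(b.astype(np.float32))[0]
print('tray',ac,bc,tri(W,ac,T,bc),'\n',rect(W,a,.01),'\n',rect(T,b,.01))
m2=cv2.resize(np.hstack([w[60:200,190:330],w[60:200,40:180]]),(800,400),interpolation=cv2.INTER_CUBIC);cv2.imwrite('pics/z3.png',m2[:,:,::-1])
```

```text
char (258.0, 136.0) (274.1453857421875, 274.4333190917969) (array([ 0.5033, -0.0031,  1.1386]), np.float64(0.027082861045677798)) 
 W (array([0.4424, 0.0072]), (0.0, 0.0), np.float64(0.0)) 
 T (array([ 0.3932, -0.0221]), (245.70559692382812, 152.92955017089844), np.float64(1.260948586082701))
block 0.013 (array([0.4498, 0.0007]), (109.56809997558594, 64.34131622314453), np.float64(-0.16382502024649703)) (array([0.4058, 0.0086]), (300.5531921386719, 202.31591796875), np.float64(1.411834638173048))
block 0.026 (array([0.4503, 0.0008]), (105.961669921875, 62.22354507446289), np.float64(-0.16382502024649703)) (array([0.4068, 0.0085]), (296.5272216796875, 199.60586547851562), np.float64(1.4118343718569388))
tray (96.21951293945312, 119.97561645507812) (159.06497192382812, 229.10365295410156) (array([0.491 , 0.2341, 0.0045]), np.float64(0.002525199164761871)) 
 (array([0.4883, 0.2315]), (85.28628540039062, 53.158424377441406), np.float64(-0.13052112555062045)) 
 (array([0.4922, 0.2327]), (83.1734848022461, 54.92639923095703), np.float64(-0.10943581393602653))
```

View pics/z3.png

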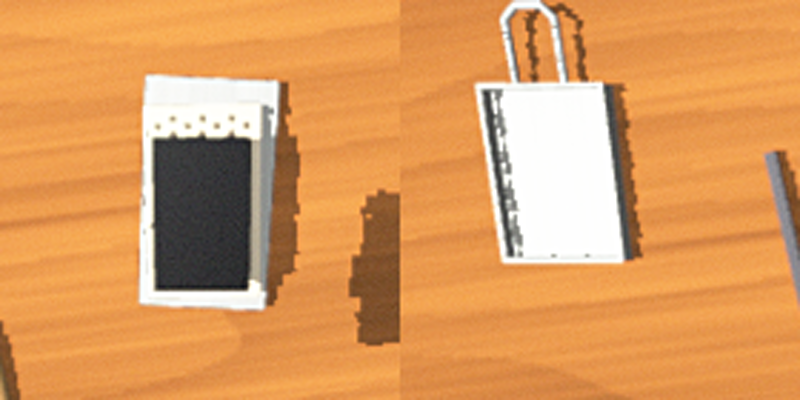

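Run:
```python
from vis import *
np.set_printoptions(precision=4,suppress=True)
w=cv2.imread('pics/w3.png')[:,:,::-1]
st=dict(eef_pos=np.array([0.39877669,0.0102498,0.2500099]),ee_rot=np.array([-3.13966107,-2.51589183e-03,-1.20040984e-01]))
W=cam('wrist',st);S=cam('side')
m=(w.max(2)<85).astype(np.uint8);m=cv2.morphologyEx(m,cv2.MORPH_CLOSE,np.ones((3,3)))
a=contour(blob(m,(260,135)));print('char W',rect(W,a,.051),rect(W,a,.04))
z=2.857
c=np.array([(153,138),(251,138),(250,290),(153,290)])/z+[190,60];p=plane(W,c,.051);print('char corners mean',p.mean(0),np.linalg.norm(p[0]-p[1]),np.linalg.norm(p[0]-p[3]))
t=(np.array([(477,85),(603,82),(637,258),(503,262)])-[400,0])/z+[40,60]
for h in(0.004,.01,.016):
  p=plane(W,t,h);print('tray',h,p.mean(0),np.linalg.norm(p[0]-p[1]),np.linalg.norm(p[0]-p[3]),np.arctan2(*(p[1]-p[2])[[1,0]]),np.arctan2(*(p[0]-p[3])[[1,0]]))
# charcoal near corners, side view of the start
for q,wp in(((667,205),(251,138)),((513,205),(250,290))):
  print(tri(S,(170+(q[0]-400)/5,150+q[1]/5),W,np.array(wp)/z+[190,60]))
s=cv2.imread('pics/s3.png');cv2.imwrite('pics/zs.png',np.hstack([cv2.resize(s[160:220,180:245],(433,400),interpolation=cv2.INTER_CUBIC),cv2.resize(s[135:170,200:260],(366,400),interpolation=cv2.INTER_CUBIC)]))
```

```text
char W (array([0.4438, 0.004 ]), (64.83447265625, 42.154762268066406), np.float64(-0.11925675308791206)) (array([0.4431, 0.004 ]), (66.83236694335938, 43.453773498535156), np.float64(-0.11925701940402078))
char corners mean [0.4426 0.0038 0.051 ] 0.042461024174149126 0.06645013365311547
tray 0.004 [0.489  0.2377 0.004 ] 0.06288916842781743 0.08667917425136792 -0.04242692148660395 -0.12938339023163567
tray 0.01 [0.4886 0.2342 0.01  ] 0.06195508501336427 0.08539174143788378 -0.04242692148660393 -0.12938339023163514
tray 0.016 [0.4883 0.2307 0.016 ] 0.061021001598911044 0.08410430862439959 -0.0424269214866039 -0.1293833902316353
(array([ 0.4746, -0.0213,  0.0518]), np.float64(0.0029670710328451562))
(array([ 0.4087, -0.014 ,  0.0522]), np.float64(0.0028932280543188535))
```

View pics/zs.png

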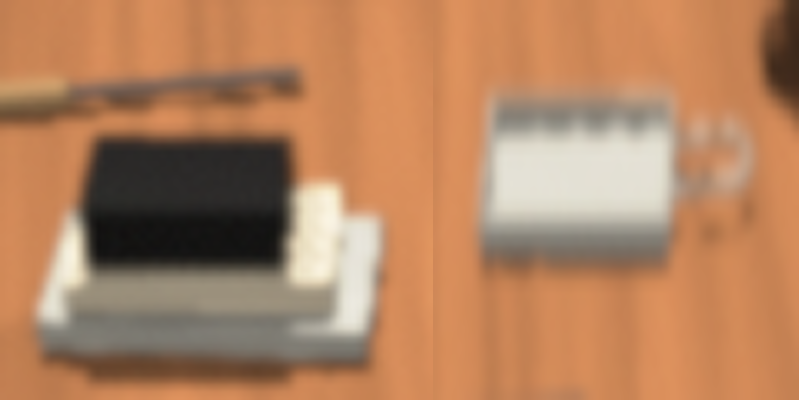

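Charcoal top at z≈0.052 from wrist and side (expected 0.051), centre (0.4434, 0.004), yaw −0.12. Tray about (0.490, 0.236), yaw −0.13. Grasping the charcoal.

Emit:
creep_tool(
  ticks={"jaw": [0.087,0.087,0.087,0.087,0.087,0.087,0.087,0.087,0.087,0.04,0.04,0.04,0.04,0.04,0.04,0.04,0.04],"dx": [0.02,0.045,0.045,0.045,0.045,0.045,0.045,0.045,0.045,0.045,0.045,0.045,0.045,0.045,0.045,0.045,0.045],"dy": [0,0.001,0.001,0.001,0.001,0.001,0.001,0.001,0.001,0.001,0.001,0.001,0.001,0.001,0.001,0.001,0.001],"dz": [0.04,0.07,0.11,0.15,0.18,0.2,0.2115,0.2115,0.2115,0.2115,0.2115,0.2115,0.2115,0.2115,0.2115,0.2115,0.2115],"rz": [0,0,0,0,0,0,0,0,0,0,0,0,0,0,0,0,0]},
  squeeze=12,
)

```text
t: 10.28
eef_pos: [0.4441, 0.0031, 0.0378]
ee_rot: [-3.141, -0.0, -0.123]
force: [-0.7, 1.0, 3.6]
width: 0.0441
gripper_force: 12.0
```

Emit:
creep_tool(
  ticks={"jaw": [0.04,0.04,0.04,0.04,0.04,0.04,0.04,0.04,0.04,0.04,0.04,0.04,0.04,0.04,0.04,0.04,0.04],"dx": [0,0,0,0.002,0.004,0.006,0.009,0.011,0.013,0.016,0.0175,0.0175,0.0175,0.0175,0.0175,0.0175,0.0175],"dy": [0,0,0,-0.03,-0.06,-0.09,-0.12,-0.15,-0.18,-0.21,-0.2363,-0.2363,-0.2363,-0.2363,-0.2363,-0.2363,-0.2363],"dz": [-0.02,-0.05,-0.06,-0.06,-0.06,-0.06,-0.06,-0.06,-0.06,-0.06,-0.06,-0.06,-0.04,-0.01,0.004,0.004,0.004],"rz": [0,0,0,0,0,0,0,0,0,0,0.007,0.007,0.007,0.007,0.007,0.007,0.007]},
)

```text
t: 11.7
eef_pos: [0.4898, 0.2349, 0.0331]
ee_rot: [3.14, 0.001, -0.13]
force: [0.4, -0.1, -0.5]
width: 0.0437
gripper_force: 12.0
```

Run:
```python
from vis import *
t,T,_=grab('top','t4');d,S,_=grab('side','s4');w,W,s=grab('wrist','w4')
cv2.imwrite('pics/c4.png',np.hstack([cv2.resize(d[110:190,180:280],(500,400),interpolation=cv2.INTER_CUBIC),cv2.resize(t[180:280,130:205],(300,400),interpolation=cv2.INTER_CUBIC)])[:,:,::-1])
```

```text
(no output)
```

View pics/c4.png

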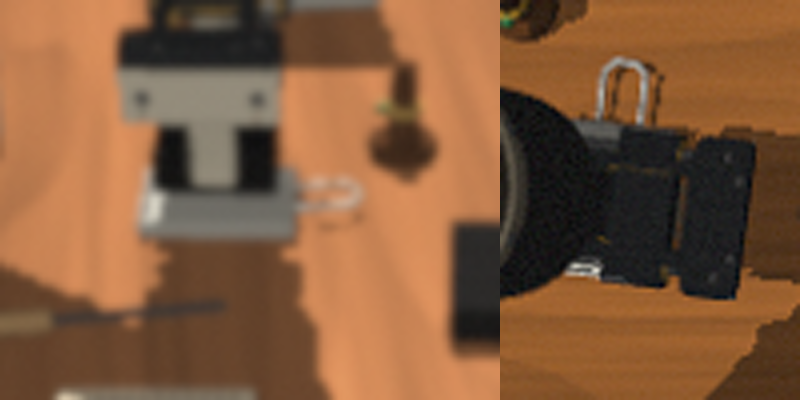

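Block (157–278) sits between the tray's ends (140–298) in the side view; the wooden post is clear. Lowering.

Emit:
creep_tool(
  ticks={"jaw": [0.04,0.04,0.04,0.04,0.04,0.04,0.04,0.04],"dx": [0,0,0,0,0,0,0,0],"dy": [0,0,0,0,0,0,0,0],"dz": [0.006,0.011,0.015,0.017,0.0175,0.018,0.018,0.018],"rz": [0,0,0,0,0,0,0,0]},
)

```text
t: 12.52
eef_pos: [0.4903, 0.2355, 0.0156]
ee_rot: [-3.142, -0.0, -0.13]
force: [-0.0, -1.0, -0.4]
width: 0.044
gripper_force: 12.0
```

Emit:
creep_tool(
  ticks={"jaw": [0.04,0.04,0.04],"dx": [0,0,0],"dy": [0,0,0],"dz": [0.0005,0.001,0.001],"rz": [0,0,0]},
)

```text
t: 12.77
eef_pos: [0.4902, 0.2354, 0.0145]
ee_rot: [-3.142, 0.0, -0.13]
force: [0.6, -0.0, -0.7]
width: 0.044
gripper_force: 12.0
```

Emit:
creep_tool(
  ticks={"jaw": [0.04,0.04,0.04],"dx": [0,0,0],"dy": [0,0,0],"dz": [0.0005,0.001,0.001],"rz": [0,0,0]},
)

```text
t: 13.02
eef_pos: [0.4903, 0.2355, 0.0138]
ee_rot: [-3.142, -0.0, -0.13]
force: [-0.9, 0.2, 2.2]
width: 0.0438
gripper_force: 12.0
```

Emit:
creep_tool(
  ticks={"jaw": [0.04,0.04,0.04],"dx": [0,0,0],"dy": [0,0,0],"dz": [0.0003,0.0007,0.0007],"rz": [0,0,0]},
)

```text
t: 13.27
eef_pos: [0.4903, 0.2355, 0.0138]
ee_rot: [-3.141, -0.0, -0.129]
force: [-4.3, -1.2, 10.6]
width: 0.0443
gripper_force: 12.0
```

Emit:
creep_tool(
  ticks={"jaw": [0.04,0.04,0.055,0.065,0.07,0.07,0.07,0.07,0.087,0.087,0.087,0.087,0.087,0.087,0.087,0.087,0.087,0.087,0.087],"dx": [0,0,0,0,0,0,0,0,0,-0.01,-0.02,-0.03,-0.04,-0.05,-0.06,-0.06,-0.06,-0.06,-0.06],"dy": [0,0,0,0,0,0,0,0,0,0.03,0.06,0.1,0.13,0.16,0.2,0.235,0.235,0.235,0.235],"dz": [-0.0007,-0.0007,-0.0007,-0.0007,-0.0007,-0.0007,-0.03,-0.07,-0.1,-0.12,-0.14,-0.16,-0.18,-0.2,-0.22,-0.235,-0.235,-0.235,-0.235],"rz": [0,0,0,0,0,0,0,0,0,0,0,0,0,0,0,0,0,0,0]},
)

```text
t: 14.85
eef_pos: [0.4003, 0.01, 0.2478]
ee_rot: [-3.141, -0.0, -0.131]
force: [-0.9, -0.0, 0.6]
width: 0.0871
gripper_force: 0.0
```

Run:
```python
from vis import *
w,W,s=grab('wrist','w5');d,S,_=grab('side','s5')
np.savez('st5.npz',**{k:s[k] for k in('eef_pos','ee_rot')})
z=lambda i,a:cv2.resize(i,a,interpolation=cv2.INTER_CUBIC)
cv2.imwrite('pics/c5.png',np.hstack([z(w[60:200,190:330],(400,400)),np.vstack([z(w[60:160,40:180],(400,286)),z(d[140:168,200:256],(400,200))[:114*2]])[:400]])[:,:,::-1])
```

```text
(no output)
```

View pics/c5.png

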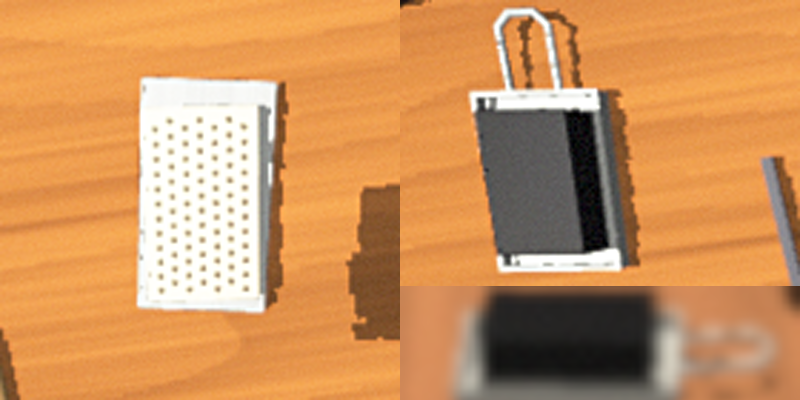

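Charcoal lies flat within its tray rim. The board (crop 140–268, 103–295) shows its hole pattern clearly; I'll use that for its pose.

Run:
```python
from vis import *
np.set_printoptions(precision=4,suppress=True)
w=cv2.imread('pics/w5.png')[:,:,::-1];st=dict(np.load('st5.npz'));W=cam('wrist',st);S=cam('side')
z=2.857
roi=np.zeros(w.shape[:2],np.uint8);roi[99:164,240:283]=1
b=w[...,2].astype(float);bg=cv2.medianBlur(w[...,2].copy(),9).astype(float)
m=((bg-b>25)&(roi>0)).astype(np.uint8)
n,l,s,c=cv2.connectedComponentsWithStats(m);k=(s[1:,4]<=14);c=c[1:][k]
k=(c[:,0]>242)&(c[:,0]<278);c=c[k];print(len(c),c.min(0),c.max(0))
p=plane(W,c,.026)[:,:2]
r=cv2.minAreaRect((p*1000).astype(np.float32));print('dots',r,p.mean(0))
q=np.array([(145,104),(268,105),(263,293),(140,295)])/z+[190,60];P=plane(W,q,.026)
d=lambda a,b:np.linalg.norm(P[a]-P[b]);yaw=lambda a,b:np.arctan2(*(P[a]-P[b])[[1,0]])
print('board',P.mean(0),d(0,1),d(2,3),d(1,2),d(0,3),yaw(1,2),yaw(0,3))
q=np.array([(143,78),(278,82),(264,311),(138,307)])/z+[190,60];P=plane(W,q,.013)
print('block',P.mean(0),d(0,1),d(2,3),d(1,2),d(0,3),yaw(1,2),yaw(0,3))
t=(np.array([(471,92),(600,92),(622,269),(499,270)])-[400,0])/z+[40,60];P=plane(W,t,.01);print('tray',P.mean(0),d(0,1),d(0,3),yaw(0,3),yaw(1,2))
t=(np.array([(473,108),(565,110),(583,255),(497,252)])-[400,0])/z+[40,60];P=plane(W,t,.027);print('char',P.mean(0),d(0,1),d(0,3),yaw(0,3),yaw(1,2))
g=cv2.imread('pics/s5.png');cv2.imwrite('pics/zs5.png',np.hstack([cv2.resize(g[180:215,180:240],(480,280),interpolation=cv2.INTER_CUBIC),cv2.resize(cv2.convertScaleAbs(w[90:170,230:290,::-1],alpha=.9),(210,280),interpolation=cv2.INTER_CUBIC)]))
```

```text
84 [243.8333 101.3333] [276.     161.2857]
dots ((446.7502746582031, 3.0085926055908203), (41.58515167236328, 78.54191589355469), 84.34522247314453) [0.4466 0.0032]
board [0.4483 0.0012 0.026 ] 0.05612833285636509 0.05944298274510863 0.08667489682750011 0.088168772748334 -0.13705645512676692 -0.17447868365917596
block [0.4491 0.0002 0.013 ] 0.06330111808215194 0.06330786719497869 0.1091847101769238 0.10891924182536636 -0.1706013302942034 -0.17068817719996948
tray [0.4881 0.2359 0.01  ] 0.06293075642857529 0.08569176277314272 -0.13320186983865823 -0.1296459092127122
char [0.4886 0.2345 0.027 ] 0.0431323590194558 0.0662896755018642 -0.12327638381917967 -0.14114186159315237
```

View pics/zs5.png

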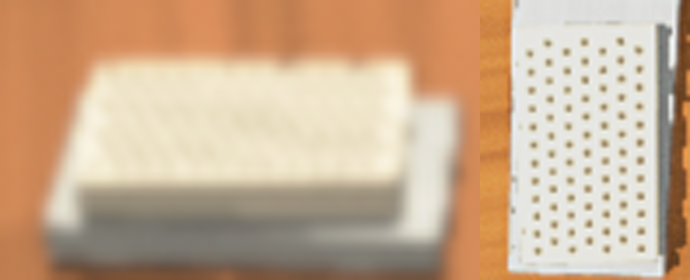

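Run:
```python
from vis import *
np.set_printoptions(precision=4,suppress=True)
W=cam('wrist',dict(np.load('st5.npz')));S=cam('side')
for a,b in(((231.25,187.75),(239.7,96.9)),((189.4,203.1),(280,164.9))): print(tri(S,a,W,b))
```

```text
(array([0.4952, 0.0236, 0.0266]), np.float64(0.0007392521908165645))
(array([ 0.3995, -0.0185,  0.0235]), np.float64(0.002275676673997096))
```

Emit:
creep_tool(
  ticks={"jaw": [0.087,0.087,0.087,0.087,0.087,0.087,0.087,0.087],"dx": [0.02,0.047,0.047,0.047,0.047,0.047,0.047,0.047],"dy": [0,0.001,0.001,0.001,0.001,0.001,0.001,0.001],"dz": [0.04,0.07,0.11,0.15,0.18,0.2,0.21,0.21],"rz": [-0.032,-0.032,-0.032,-0.032,-0.032,-0.032,-0.032,-0.032]},
)

```text
t: 15.62
eef_pos: [0.4447, 0.0031, 0.0345]
ee_rot: [3.138, 0.006, -0.097]
force: [0.5, 0.8, 0.2]
width: 0.0869
gripper_force: 0.0
```

Board top measures about 0.025–0.027 (expected 0.026). Descending to grip.

Emit:
creep_tool(
  ticks={"jaw": [0.087,0.087,0.087,0.087,0.087,0.05,0.05,0.05,0.05,0.05,0.05,0.05],"dx": [0,0,0,0,0,0,0,0,0,0,0,0],"dy": [0,0,0,0,0,0,0,0,0,0,0,0],"dz": [0.01,0.018,0.0215,0.0215,0.0215,0.0215,0.0215,0.0215,0.0215,0.0215,0.0215,0.0215],"rz": [0,0,0,0,0,0,0,0,0,0,0,0]},
  squeeze=20,
)

```text
t: 16.62
eef_pos: [0.4469, 0.0031, 0.0165]
ee_rot: [-3.141, -0.0, -0.098]
force: [-1.0, -0.7, 1.8]
width: 0.0534
gripper_force: 20.0
```

Emit:
creep_tool(
  ticks={"jaw": [0.05,0.05,0.05,0.05,0.05,0.05,0.05,0.05,0.05,0.05,0.05,0.05,0.05,0.05,0.05,0.05,0.05,0.05],"dx": [0,0,0,0,0.005,0.01,0.015,0.02,0.025,0.03,0.035,0.04,0.04,0.04,0.04,0.04,0.04,0.04],"dy": [0,0,0,0,0.03,0.06,0.1,0.13,0.16,0.2,0.23,0.2674,0.2674,0.2674,0.2674,0.2674,0.2674,0.2674],"dz": [-0.01,-0.04,-0.08,-0.1,-0.1,-0.1,-0.1,-0.1,-0.1,-0.1,-0.1,-0.1,-0.1,-0.07,-0.05,-0.045,-0.045,-0.045],"rz": [0,0,0,0,0,0,0,0,0,0,0,0,0,0,0,0,0,0]},
)

```text
t: 18.12
eef_pos: [0.4608, -0.2669, 0.0618]
ee_rot: [3.141, 0.0, -0.097]
force: [0.2, 0.3, -1.3]
width: 0.0539
gripper_force: 20.0
```

Run:
```python
from vis import *
t,T,_=grab('top','t6');d,S,_=grab('side','s6')
z=lambda i,a:cv2.resize(i,a,interpolation=cv2.INTER_CUBIC)
cv2.imwrite('pics/c6.png',np.hstack([z(t[190:290,336:436],(400,400)),z(d[210:330,165:285],(400,400))])[:,:,::-1])
```

```text
(no output)
```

View pics/c6.png

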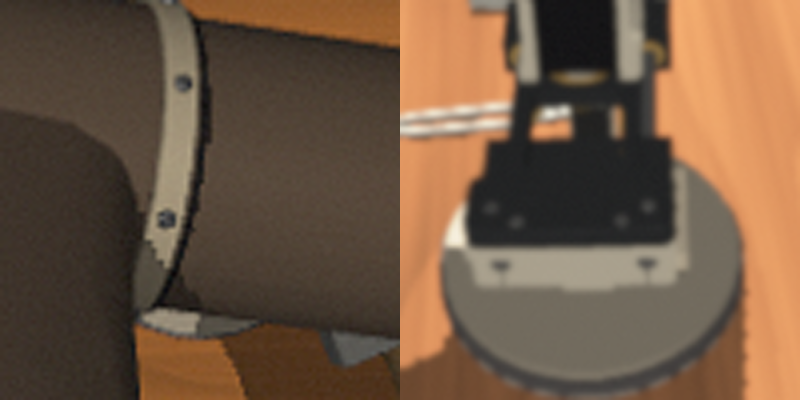

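The board hangs over the disc; it looks central in the side view. Lowering by force (one picture left for the end).

Emit:
creep_tool(
  ticks={"jaw": [0.05,0.05,0.05,0.05,0.05,0.05,0.05],"dx": [0,0,0,0,0,0,0],"dy": [0,0,0,0,0,0,0],"dz": [0.005,0.008,0.01,0.011,0.0115,0.0115,0.0115],"rz": [0,0,0,0,0,0,0]},
)

```text
t: 18.8
eef_pos: [0.4605, -0.267, 0.0499]
ee_rot: [3.142, 0.0, -0.098]
force: [-0.2, 0.1, -0.3]
width: 0.0538
gripper_force: 20.0
```

Emit:
creep_tool(
  ticks={"jaw": [0.05,0.05,0.05],"dx": [0,0,0],"dy": [0,0,0],"dz": [0.0003,0.0007,0.0007],"rz": [0,0,0]},
)

```text
t: 19.05
eef_pos: [0.4606, -0.267, 0.0493]
ee_rot: [3.142, -0.0, -0.098]
force: [-0.4, -0.5, -0.5]
width: 0.0536
gripper_force: 20.0
```

Emit:
creep_tool(
  ticks={"jaw": [0.05,0.05,0.05],"dx": [0,0,0],"dy": [0,0,0],"dz": [0.0003,0.0007,0.0007],"rz": [0,0,0]},
)

```text
t: 19.3
eef_pos: [0.4606, -0.267, 0.0492]
ee_rot: [3.141, -0.0, -0.098]
force: [-3.3, 1.7, 7.4]
width: 0.0536
gripper_force: 20.0
```

Emit:
creep_tool(
  ticks={"jaw": [0.05,0.05,0.05],"dx": [0,0,0],"dy": [0,0,0],"dz": [0.0003,0.0005,0.0005],"rz": [0,0,0]},
)

```text
t: 19.55
eef_pos: [0.4606, -0.267, 0.0492]
ee_rot: [3.141, -0.001, -0.097]
force: [-4.0, 3.5, 11.6]
width: 0.0537
gripper_force: 20.0
```

Emit:
creep_tool(
  ticks={"jaw": [0.05,0.05,0.06,0.07,0.075,0.075,0.075,0.087,0.087,0.087,0.087,0.087,0.087,0.087,0.087,0.087,0.087,0.087,0.087],"dx": [0,0,0,0,0,0,0,0,-0.01,-0.02,-0.03,-0.04,-0.05,-0.06,-0.07,-0.087,-0.087,-0.087,-0.087],"dy": [0,0,0,0,0,0,0,0,-0.03,-0.06,-0.09,-0.12,-0.15,-0.19,-0.23,-0.27,-0.27,-0.27,-0.27],"dz": [-0.001,-0.001,-0.001,-0.001,-0.001,-0.001,-0.03,-0.07,-0.1,-0.13,-0.15,-0.17,-0.19,-0.2,-0.2,-0.2,-0.2,-0.2,-0.2],"rz": [0,0,0,0,0,0,0,0,0,0,0,0,0,0,0,0,0,0,0]},
)

```text
t: 21.13
eef_pos: [0.4002, 0.0106, 0.248]
ee_rot: [-3.142, -0.0, -0.096]
force: [-0.1, -0.2, -0.4]
width: 0.0868
gripper_force: 0.0
```

Create m.py:
```python
from vis import *
np.set_printoptions(precision=4,suppress=True)
hsv=lambda i:cv2.cvtColor(np.ascontiguousarray(i),cv2.COLOR_RGB2HSV)
```

Run:
```python
from m import *
w,W,s=grab('wrist','w7');t,T,_=grab('top','t7');d,S,_=grab('side','s7')
np.savez('st7.npz',**{k:s[k] for k in('eef_pos','ee_rot')})
print(s['eef_pos'],s['ee_rot'])
h=hsv(w)
px=plane(W,[(260,130)],.013);print(px)
m=blob((h[...,1]<60)&(h[...,2]>140),(262,125));a=contour(m);print('block W',cv2.boundingRect(m),rect(W,a,.013),cv2.minAreaRect(a.astype(np.float32)))
hs=hsv(d);ms=blob((hs[...,1]<70)&(hs[...,2]>110),(212,205));b=contour(ms);r=cv2.minAreaRect(b.astype(np.float32));print('side',cv2.boundingRect(ms),r)
ht=hsv(t)
# turntable & board from top
mb=blob((ht[...,1]>25)&(ht[...,1]<75)&(ht[...,2]>100),(386,240));print('board T',mb.sum(),rect(T,contour(mb),.0587))
md=blob((ht[...,1]<75)&(ht[...,2]>50),(386,265));c=contour(md);print('disc T',cv2.boundingRect(md),rect(T,c,.0457),plane(T,[cv2.fitEllipse(c.astype(np.float32))[0]],.0457))
print('row',t[240,345:430:4].tolist())
```

```text
[0.4002 0.0106 0.248 ] [-3.1416 -0.0002 -0.0957]
[[0.4488 0.0052 0.013 ]]
block W (238, 86, 52, 84) (array([0.4497, 0.0007]), (109.54712677001953, 64.38676452636719), np.float64(-0.1647794971811809)) ((263.113037109375, 127.61124420166016), (47.57664108276367, 80.67044830322266), 3.9451863765716553)
side (186, 191, 51, 23) ((211.04470825195312, 201.8817901611328), (49.88011169433594, 21.902488708496094), 2.2906100749969482)
board T 2500 (array([ 0.4755, -0.2645]), (142.28775024414062, 115.01011657714844), np.float64(1.4564098295504673))
disc T (352, 206, 68, 69) (array([ 0.4621, -0.2644]), (148.1448974609375, 145.21995544433594), np.float64(1.1806807776696582)) [[ 0.4619 -0.264   0.0457]]
row [[143, 91, 46], [143, 89, 45], [74, 70, 69], [144, 134, 116], [143, 133, 115], [146, 135, 118], [144, 133, 115], [143, 132, 115], [200, 185, 155], [155, 140, 118], [171, 158, 133], [138, 127, 107], [198, 181, 152], [147, 135, 111], [130, 119, 103], [142, 133, 113], [142, 132, 114], [139, 128, 111], [141, 131, 114], [78, 50, 29], [146, 93, 45], [145, 91, 44]]
```

Run:
```python
from m import *
rd=lambda n:cv2.imread(f'pics/{n}.png')[:,:,::-1]
w,t,d,t0=rd('w7'),rd('t7'),rd('s7'),rd('t0') if 0 else rd('top0')
W=cam('wrist',dict(np.load('st7.npz')));T=cam('top');S=cam('side')
m=((t.min(2)>=118)).astype(np.uint8);m=cv2.morphologyEx(m,cv2.MORPH_CLOSE,np.ones((5,5)));m=cv2.morphologyEx(m,cv2.MORPH_OPEN,np.ones((5,5)))
m=blob(m,(388,240));c=contour(m);print('board',cv2.boundingRect(m),rect(T,c,.0587))
# disc outline: bench hue vs not, in first picture (lit) incl. dark rim
for im in(t0,t):
  h=hsv(im);md=blob((h[...,1]<105)&(h[...,2]>40),(386,265));md=cv2.morphologyEx(md,cv2.MORPH_OPEN,np.ones((9,9)));c=contour(md);e=cv2.fitEllipse(c.astype(np.float32));print('disc',cv2.boundingRect(md),e,plane(T,[e[0]],.0437))
# block height: corners in both views
hw=hsv(w);a=contour(blob((hw[...,1]<60)&(hw[...,2]>140),(262,125)));hs=hsv(d);b=contour(blob((hs[...,1]<70)&(hs[...,2]>110),(212,205)))
A=cv2.boxPoints(cv2.minAreaRect(a.astype(np.float32)));print(A)
far=b[np.argmax(b[:,0]-b[:,1]*1.0)];print(far,tri(S,far,W,A[np.argmin(A.sum(1))]))
fl=b[np.argmin(b[:,0]+b[:,1])];print(fl,tri(S,fl,W,A[np.argmin(A[:,0]-A[:,1])]))
```

```text
board (355, 218, 48, 34) (array([ 0.4739, -0.2459]), (102.25543975830078, 70.53137969970703), np.float64(1.533435372494393))
disc (353, 207, 66, 67) ((385.4329833984375, 240.05552673339844), (66.33592224121094, 67.60819244384766), 155.1639862060547) [[ 0.4615 -0.2645  0.0437]]
disc (353, 207, 67, 67) ((385.5315856933594, 239.96263122558594), (66.31968688964844, 67.49028778076172), 151.66497802734375) [[ 0.4617 -0.2647  0.0437]]
[[236.6059 166.2142]
 [242.1562  85.7349]
 [289.6201  89.0083]
 [284.0698 169.4876]]
[236. 193.] (array([0.5076, 0.0235, 0.011 ]), np.float64(0.0030440782250001405))
[191. 191.] (array([0.4015, 0.0435, 0.0108]), np.float64(0.0010743546246044335))
```

Emit:
creep_tool(
  ticks={"jaw": [0.087,0.087,0.087,0.087,0.087,0.087,0.087,0.087,0.087,0.087,0.087],"dx": [0.02,0.05,0.05,0.05,0.05,0.05,0.05,0.05,0.05,0.05,0.05],"dy": [0.002,0.005,0.005,0.005,0.005,0.005,0.005,0.005,0.005,0.005,0.005],"dz": [0.04,0.07,0.11,0.15,0.19,0.22,0.235,0.241,0.2445,0.2445,0.2445],"rz": [0.069,0.069,0.069,0.069,0.069,0.069,0.069,0.069,0.069,0.069,0.069]},
)

```text
t: 22.2
eef_pos: [0.4504, 0.0002, 0.0043]
ee_rot: [-3.141, -0.001, -0.168]
force: [0.6, 0.6, -0.2]
width: 0.087
gripper_force: 0.0
```

Emit:
creep_tool(
  ticks={"jaw": [0.06,0.06,0.06,0.06,0.06,0.06,0.06,0.06],"dx": [0,0,0,0,0,0,0,0],"dy": [0,0,0,0,0,0,0,0],"dz": [0,0,0,0,0,0,0,0],"rz": [0,0,0,0,0,0,0,0]},
  squeeze=50,
)

```text
t: 22.87
eef_pos: [0.45, 0.0008, 0.004]
ee_rot: [-3.141, -0.001, -0.166]
force: [-0.6, 1.7, 7.4]
width: 0.0632
gripper_force: 50.0
```

Emit:
creep_tool(
  ticks={"jaw": [0.06,0.06,0.06,0.06,0.06,0.06,0.06,0.06,0.06,0.06,0.06,0.06,0.06,0.06],"dx": [0,0,0,0,0.015,0.03,0.045,0.06,0.075,0.086,0.086,0.086,0.086,0.086],"dy": [0,0,0,0,-0.025,-0.05,-0.075,-0.1,-0.125,-0.15,-0.15,-0.15,-0.15,-0.15],"dz": [-0.01,-0.03,-0.06,-0.1,-0.12,-0.14,-0.16,-0.18,-0.2,-0.2,-0.2,-0.2,-0.2,-0.2],"rz": [0,0,0,0,0,0,0,0,0,0,0,0,0,0]},
)

```text
t: 24.03
eef_pos: [0.5579, 0.1333, 0.2021]
ee_rot: [3.14, 0.003, -0.167]
force: [-0.2, 0.1, -8.4]
width: 0.0634
gripper_force: 50.0
```

```bash
python3 - <<'E'
from m import *
w,W,s=grab('wrist','w8');t0=cv2.imread('pics/top0.png')[:,:,::-1];s0=cv2.imread('pics/side0.png')[:,:,::-1];T=cam('top');S=cam('side')
print(s['eef_pos'],s['ee_rot'],s['width'])
np.savez('st8.npz',**{k:s[k] for k in('eef_pos','ee_rot')})
u=w[82,150:380:8].max(1);print(u)
def box(im,C,seed,th):
  m=blob(im.max(2)<th,seed);m=cv2.morphologyEx(m,cv2.MORPH_OPEN,np.ones((5,5)));a=contour(m);print(cv2.boundingRect(m),m.sum(),rect(C,a,.022));return cv2.boxPoints(cv2.minAreaRect(a.astype(np.float32)))
for th in(60,75):
  A=box(w,W,(260,82),th);B=box(t0,T,(209,151),th)
print(A,B)
o=lambda P:P[np.argsort(np.arctan2(*(P-P.mean(0)).T))]
for a,b in zip(o(A),o(B)):print(tri(W,a,T,b))
E
```

```text
[0.5579 0.1333 0.2021] [ 3.14    0.0026 -0.1672] 0.06335191312273547
[247 238 242 246 248 248 251 252 255  67  63  63  61  63  58  62  61  63
 153 244 246 249 248 250 249 245 248 246 249]Traceback (most recent call last):
  File "<stdin>", line 9, in <module>
  File "<stdin>", line 7, in box
  File "vis.py", line 30, in contour
    return max(cv2.findContours(m,cv2.RETR_EXTERNAL,cv2.CHAIN_APPROX_NONE)[0],key=cv2.contourArea).reshape(-1,2).astype(float)
           ~~~^^^^^^^^^^^^^^^^^^^^^^^^^^^^^^^^^^^^^^^^^^^^^^^^^^^^^^^^^^^^^^^^^^^^^^^^^^^^^^^^^^^^
ValueError: max() iterable argument is empty
```

Run:
```python
from m import *
w=cv2.imread('pics/w8.png')[:,:,::-1];t0=cv2.imread('pics/top0.png')[:,:,::-1];T=cam('top');W=cam('wrist',dict(np.load('st8.npz')))
def box(im,C,seed,f):
  m=blob(f(im),seed);m=cv2.morphologyEx(m,cv2.MORPH_CLOSE,np.ones((3,3)));m=cv2.morphologyEx(m,cv2.MORPH_OPEN,np.ones((5,5)));a=contour(m);print(cv2.boundingRect(m),m.sum(),rect(C,a,.022));return cv2.boxPoints(cv2.minAreaRect(a.astype(np.float32)))
A=box(w,W,(260,82),lambda i:i.max(2)<85)
A=box(w,W,(260,82),lambda i:(i.max(2)<120)&(i.max(2)>46))
print('w col',w[20:200:5,255].max(1),'row',w[82,215:310:4].max(1))
print('top row',t0[151,180:240:3].max(1),'top col',t0[115:190:3,209].max(1))
B=box(t0,T,(209,151),lambda i:i.max(2)<70)
o=lambda P:P[np.argsort(np.arctan2(*(P-P.mean(0)).T))]
for a,b in zip(o(A),o(B)):print(tri(W,a,T,b))
```

```text
(214, 17, 81, 118) 9086 (array([0.6668, 0.1206]), (126.19271850585938, 88.18898010253906), np.float64(-0.16933203790661722))
(214, 16, 81, 119) 9189 (array([0.667 , 0.1207]), (127.02452087402344, 88.90277099609375), np.float64(-0.17335713957816345))
w col [ 58  62  62  62  61  60  54  59  61  64  59  58  63  66  66  61  60  59
  65  59  67  61  61 168 222 255 254 254 255 168 168 168 165 167 163 168] row [217  62  61  59  64  58  68  60  65  61  56  65  65  64  61  64  63  59
  59  56 150 156 245 245]
top row [125 125 130  29  28  28  30  32  27  32  31  30  34  31  24  32  26  67
 105 127] top col [135 139 111  28  32  30  31  34  31  31  31  31  30  29  31  30  30  28
  33  30  34  33 146 145 126]
(184, 120, 52, 62) 2475 (array([0.6666, 0.1162]), (130.33013916015625, 101.01657104492188), np.float64(-0.17708010562403942))
(array([0.7438, 0.1556, 0.0069]), np.float64(0.0041786923156995484))
(array([0.6125, 0.1792, 0.0142]), np.float64(0.0019835800688062033))
(array([ 0.595 ,  0.0811, -0.0039]), np.float64(0.001113531190711528))
(array([ 0.7362,  0.0582, -0.0309]), np.float64(0.003161281265970415))
```

Emit:
creep_tool(
  ticks={"jaw": [0.06,0.06,0.06,0.06,0.06,0.06,0.06,0.06,0.06,0.06,0.06,0.06,0.06],"dx": [0.03,0.06,0.09,0.11,0.11,0.11,0.11,0.11,0.11,0.11,0.11,0.11,0.11],"dy": [-0.002,-0.003,-0.005,-0.0057,-0.0057,-0.0057,-0.0057,-0.0057,-0.0057,-0.0057,-0.0057,-0.0057,-0.0057],"dz": [0,0.01,0.03,0.06,0.09,0.12,0.14,0.155,0.164,0.164,0.164,0.164,0.164],"rz": [0.006,0.006,0.006,0.006,0.006,0.006,0.006,0.006,0.006,0.006,0.006,0.006,0.006]},
)

```text
t: 25.17
eef_pos: [0.6697, 0.1217, 0.0412]
ee_rot: [-3.14, -0.002, -0.173]
force: [0.4, -0.2, -7.4]
width: 0.0633
gripper_force: 50.0
```

Emit:
creep_tool(
  ticks={"jaw": [0.06,0.06,0.06,0.06,0.06,0.06,0.06,0.06],"dx": [-0.001,-0.0023,-0.0023,-0.0023,-0.0023,-0.0023,-0.0023,-0.0023],"dy": [0.0008,0.0015,0.0015,0.0015,0.0015,0.0015,0.0015,0.0015],"dz": [0.005,0.008,0.011,0.0125,0.0135,0.0135,0.0135,0.0135],"rz": [0,0,0,0,0,0,0,0]},
)

```text
t: 25.83
eef_pos: [0.6661, 0.1203, 0.0262]
ee_rot: [3.141, 0.0, -0.173]
force: [-3.0, -0.8, -2.0]
width: 0.0634
gripper_force: 50.0
```

Emit:
creep_tool(
  ticks={"jaw": [0.06,0.06,0.06],"dx": [0,0,0],"dy": [0,0,0],"dz": [0.0003,0.0007,0.0007],"rz": [0,0,0]},
)

```text
t: 26.08
eef_pos: [0.6661, 0.1203, 0.0262]
ee_rot: [-3.142, -0.0, -0.173]
force: [-5.5, -0.7, 2.7]
width: 0.0635
gripper_force: 50.0
```

Emit:
creep_tool(
  ticks={"jaw": [0.06,0.07,0.08,0.087,0.087,0.087,0.087,0.087,0.087,0.087,0.087,0.087,0.087,0.087,0.087,0.087,0.087,0.087,0.087],"dx": [0,0,0,0,0,0,0,0,0,-0.03,-0.06,-0.09,-0.12,-0.15,-0.18,-0.21,-0.243,-0.243,-0.243],"dy": [0,0,0,0,0,0,0,0,0,0.019,0.038,0.057,0.076,0.095,0.114,0.133,0.154,0.154,0.154],"dz": [-0.0007,-0.0007,-0.0007,-0.0007,-0.0007,-0.0007,-0.02,-0.06,-0.1,-0.12,-0.14,-0.16,-0.18,-0.2,-0.22,-0.22,-0.22,-0.22,-0.22],"rz": [0,0,0,0,0,0,0,0,0,0,0,0,0,0,0,0,0,0,0]},
)

```text
t: 27.67
eef_pos: [0.3992, 0.0098, 0.2465]
ee_rot: [-3.139, -0.003, -0.173]
force: [0.3, -0.7, -0.3]
width: 0.0872
gripper_force: 0.0
```

```bash
python3 - <<'E'
from m import *
w,W,s=grab('wrist','w9');t,T,_=grab('top','t9');d,S,_=grab('side','s9')
print(s['eef_pos'],s['ee_rot'])
z=lambda i,a:cv2.resize(i,a,interpolation=cv2.INTER_CUBIC)
cv2.imwrite('pics/c9.png',np.vstack([np.hstack([z(t[110:190,170:250],(300,300)),z(t[200:280,346:426],(300,300)),np.zeros((300,200,3),np.uint8)]),np.hstack([z(d[140:330,120:340],(347,300)),z(w[:210,0:317],(453,300))])])[:,:,::-1])
E
```

```text
[0.3992 0.0098 0.2465] [-3.1391 -0.003  -0.1726]
```

View pics/c9.png

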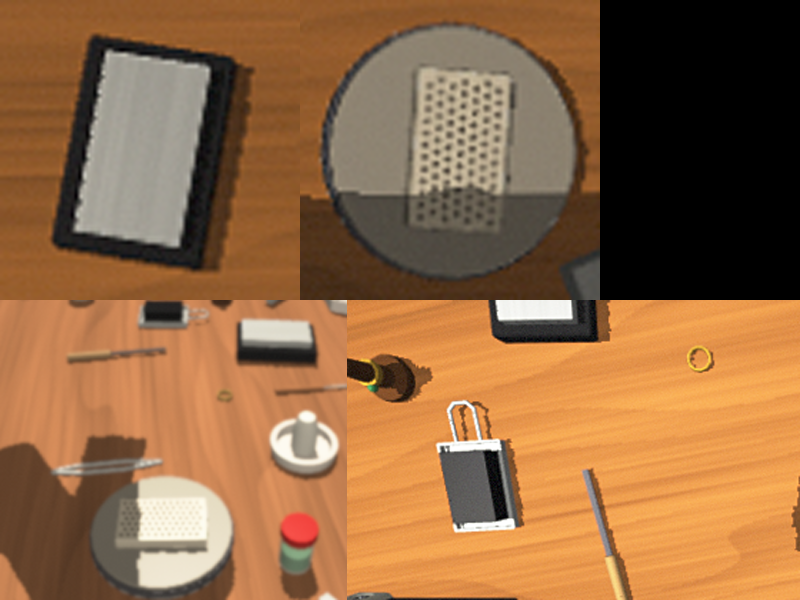

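The last picture shows all four pieces placed:
- The block is centred on its pad, with even margins once parallax is allowed for.
- The board is within about 2–3 mm of the disc's middle.
- The cone is upright in the dish, and the charcoal is flat in its tray.
- The jar and post are standing where they were.

```bash
python3 -c "
from station import arm
print(arm.job_done())"
```

```text
the job is handed in; nothing more can be done
None
```

The bench is set out and the job is handed in at about 28 s: cone in the dish, charcoal in its tray, board about 2–3 mm off the turntable's centre, block square on its pad, jar and post left alone; the hand-in returned no verdict.

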